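# Take the guard nut off the radio room's desk fan

### The job

The radio room's desk fan is being stripped for cleaning: unscrew the yellow hexagon ring nut that clamps its rear guard, lift it off and put it, lying flat, in the empty half of the blue parts tray. Nobody remembers which way its thread runs, so find out gently by feel: do not force it tighter or pull it off over the thread, and leave everything else where it is.

Things in the scene. Friction and masses are not known exactly. Their poses are not given: they have to be found in the camera images.
- nut_center (a point): centre, half-way up, of the yellow hexagon ring nut: metal, 50 mm across flats, 26 mm tall, 40 mm bore, about 180 g, open at both ends, axis upright (z up). It starts screwed home; the hand of its thread is unknown and unmarked. The right way it turns with under 0.3 N m; the wrong way the moment climbs to about 0.4 N m within 0.2 to 0.3 rad: stop there, 0.7 N m or more can strip it
- nut: the same nut, origin at the centre of its underside, x square to one of its six flats (the others every 60 degrees). Coarse three-start thread: it climbs 3.1 mm for each radian it is unscrewed (19 mm a turn) and is free of the thread after 3.4 to 3.6 rad (11 mm of climb), then lifts straight off. Let go on the way, it stays where it is on the thread
- nut_seat (a point): point on the fan's upright axis at the level of the nut's underside when screwed home, 139 mm above the table. The threaded boss inside the nut is 36 mm over the thread and ends 22 mm above this point; the bare 8 mm motor shaft goes on to 44 mm above it, through the nut's bore. z up
- fan: desk fan on its stand, head tilted to point straight up; front guard, blade and spinner are off already. It does not move. Origin on the table under the fan's axis; base 190 mm across
- rear_guard: the fan's rear guard round the nut, fixed; origin as the fan's. Hub plate of 37 mm radius at nut_seat's level (the nut clamps it), then wires about 4 mm lower out to 95 mm radius, rising to a rim of 130 mm radius, 30 mm above nut_seat
- tray_empty (a point): centre of the floor of the empty half of the blue parts tray (4 mm above the table). The tray is 230 by 160 mm, 32 mm tall, 4 mm walls, and does not move; a wall across its middle parts it in two. The empty half is 109 mm along this frame's x, 152 mm along y; the spinner lies in the other half, to +x. z up
- spinner_center (a point): centre of the fan's black spinner cap, 34 mm across, 28 mm tall, in the other half of the tray: leave alone
- blade: the fan's three-bladed impeller lying on the table, 210 mm across, 30 mm tall; origin at the centre of its underside: leave alone
- can: blue drink can, 53 mm across, 135 mm tall, upright; origin at the centre of its underside: leave alone
Mind the look-alikes: they are no part of the job. Of the things like the nut, leave any that is black, red or turquoise; of the rest the smaller one is meant.

How it is judged:
On the way:
1. the nut has been unscrewed: it has climbed its thread, still level on the fan's axis (z of nut_center in the frame of nut_seat above 0.0205 m and horizontal distance between nut_center and nut_seat below 0.005 m and angle between nut_center's own z axis and vertical below 0.15 rad), for 0.1 s.
At the end, for the whole second after the job is handed in: The nut lies flat (within about 9 degrees, either face up) and at rest on the floor of the empty half of the tray, its centre within that half (x of nut_center in the frame of tray_empty between -0.055 and 0.055 m and y of nut_center in the frame of tray_empty between -0.076 and 0.076 m and z of nut_center in the frame of tray_empty below 0.018 m and (angle between nut_center's own z axis and vertical below 0.15 rad or angle between nut_center's own z axis and vertical above 2.99 rad) and linear speed of nut below 0.02 m/s); the robot touches nothing.
It fails at once if the nut was forced tighter (or pressed down) until it clamped the guard's hub with more than 60 N (contact force between nut and rear_guard above 60 N).
It fails at once if the thread was strained: more than 130 N between nut and boss (contact force between nut and fan above 130 N).
It fails at once if the spinner, blade or can was disturbed (moved more than 20 mm) (distance of any of spinner_center, blade, can from where it was at the start of the episode above 0.02 m).
It also fails if it takes over 67 s, if anything falls off the work surface, if the arm or the gripper's body presses on something with over 40 N, if the wrist force passes 120 N, or if a joint passes its speed limit or range.

### The arm

A 6-joint arm with a two-finger parallel gripper is mounted at the origin on the work surface. World frame = base frame: x ahead of the robot, y to its left, z up, the work surface at z = 0. Lengths are in m, angles in rad, forces in N, time in s.
With the tool pointing down it reaches from about 0.375 to 0.9 m from the base axis. Payload 3.1 kg.
Tool frame: the origin (TCP) lies at the very end of the fingers, on their centre line; the grasp point (between the pads) lies 19 mm behind it; z points along the fingers, y is the direction in which the jaws open and shut (so a half turn about z gives the same grasp; the last joint's range is limited). The gripper opens to 87 mm and grips with 3 to 60 N. Pads are 19 mm wide; open, the fingers measure 117 mm over their backs; the gripper's body (75 mm by 190 mm) begins 51 mm behind the grasp point.
Start: joints at [-1.327, 0.527, 1.433, -0, 1.181, -0.178], TCP at [0.256, -0.57, 0.223] pointing down, gripper open.
Joint ranges: [-3.08, 3.08], [-0.75, 2.2], [0.22, 2.44], [-1.43, 4.57], [0, 2.65], [-2.85, 2.85]. Speed limits (rad/s): [2.79, 2.79, 3.14, 3.14, 3.14, 3.14].

### API

Orientations are given as a unit quaternion [x, y, z, w].
In Python, from rig import robot, optics gives the robot as it stands.
- The arm moves only by the shell command python3 -m inch 'ROWS' [FORCE]. ROWS is JSON, a list of rows, each an object of numbers: "ax", "ay", "az": the turn, a rotation vector about the tool's x, y, z in rad; "dx", "dy", "dz": the shift along the tool's x, y, z in mm; "gripper": the opening in per cent of the stroke, from 0 (shut) to 100 (fully open). In form: [{"ax": .., "ay": .., "az": .., "dx": .., "dy": .., "dz": .., "gripper": ..}, ...]. A call has 1 to 8 rows; each row shifts and turns the commanded pose from where the row before left it, along the tool's axes as they then stand; what a row does not reach is not made up. A row lasts 1/10 s, in which the tool goes at most 50 mm and 8.59 degrees, less where a joint would pass 70% of its speed; a pose out of reach is approached as far as the arm can. A call with a gripper value outside its range is refused whole. The fingers move at their own pace and stop on an object; FORCE is the grip in N (left out, the last holds). Time passes only in rows, so rows that do not move let the fingers close. It gives the time, the measured TCP pose, the force and the opening at its end, in the units of the state.
- robot.get_obs(): the state, without advancing time (a new reading comes with each control period).
- optics.camera(name): name is "side" or "top"; returns a dict with "img" (480x640x3 uint8, red, green, blue), "depth" (480x640 float32, m along the optical axis (not along the pixel's ray), 0 where there is no reading), "camera_matrix" (3x3 intrinsics, pixels), "k1" (the pictures are not rectified: a ray, as slopes to the right and down, at radius r is drawn at 1 + k1 r^2 times it, then the intrinsics apply), "position" and "attitude" of the camera in the world. Camera axes: x right, y up, looking along -z (the intrinsics and any distortion apply to the point x, -y, -z); pixel columns grow to the right and rows downward; lengths in m; the calibration is good to about 2 mm. A picture is of the moment at which its call begins.
- robot.hand_in(): hands the job in, once; it reports no verdict.
The state is a dict: "time": time; "q": joint angles; "joint_velocities": joint speeds; "joint_torque": joint torques, N m; "position": TCP position; "tool_rot": TCP orientation; "ft_force": force on the tool from outside, world axes, zero at the start; "moment": the same for the moment, N m; "grip_width": finger opening in m.
Only numpy, scipy, OpenCV 4.12 (cv2) and the standard library are available. Lean on these libraries where they do the work, as an engineer would, in place of code of your own. Each camera call takes 0.05 s, during which the arm holds its last target.

## Working session

There is one attempt and no reset: what is moved stays moved. The work goes in short steps, Python scripts to look and compute and a shell command to move; the robot and the scene stay as the last step left them, time stands still between calls to the robot, and variables do not carry over. Pictures are saved under pics/ and viewed, and the job is handed in when it is done.

```bash
ls; mkdir -p pics; python3 - <<'E'
from rig import robot, optics
import cv2
o=robot.get_obs()
for k,v in o.items(): print(k,v)
for n in ("side","top"):
    c=optics.camera(n)
    cv2.imwrite(f"pics/{n}0.png",c["img"][:,:,::-1])
    print(n,c["camera_matrix"],c["k1"],c["position"],c["attitude"])
E
```

```text
pics
time 0.0
q [-1.32648652e+00  5.28448884e-01  1.43392026e+00  8.69908151e-06
  1.18138803e+00 -1.78517349e-01]
joint_velocities [ 0.0014964  -0.00282361 -0.00095935 -0.0006266   0.00012313 -0.00130901]
joint_torque [-6.31538915e-04 -4.40046787e+01 -1.76592153e+01  6.33846782e-02
  5.80563443e-02 -1.47754113e-04]
position [ 0.25630006 -0.56921961  0.22157654]
tool_rot [ 9.77735038e-01  2.09840471e-01 -3.15759602e-05 -1.08180832e-03]
ft_force [-0.04252873  0.95521223  0.12467252]
moment [ 0.00300044 -0.02933848 -0.01477614]
grip_width 0.0868984491276112
side [[540.97148163   0.         324.4932472 ]
 [  0.         540.97148163 240.5943864 ]
 [  0.           0.           1.        ]] -0.032838611639614004 [0.12820793 0.82506968 0.76028342] [-0.09868119  0.45407144  0.86683924 -0.18075092]
top [[618.87828706   0.         317.10675559]
 [  0.         618.87828706 239.94648619]
 [  0.           0.           1.        ]] -0.11961372481143466 [ 0.40270735 -0.03539293  1.64636384] [ 0.03265882 -0.02992344 -0.70010955  0.71266024]
```

View pics/top0.png

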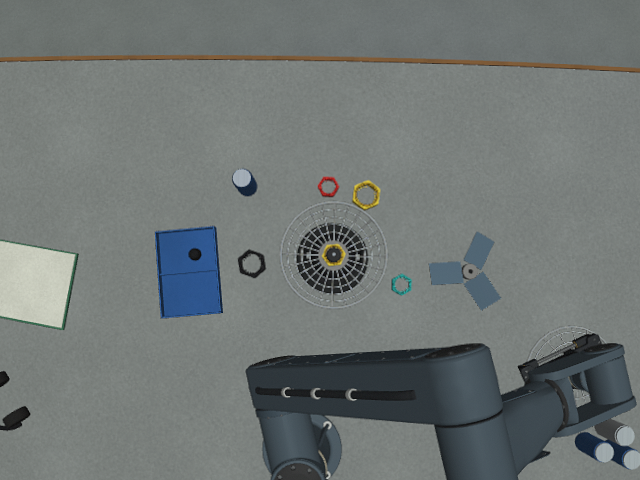

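View pics/side0.png

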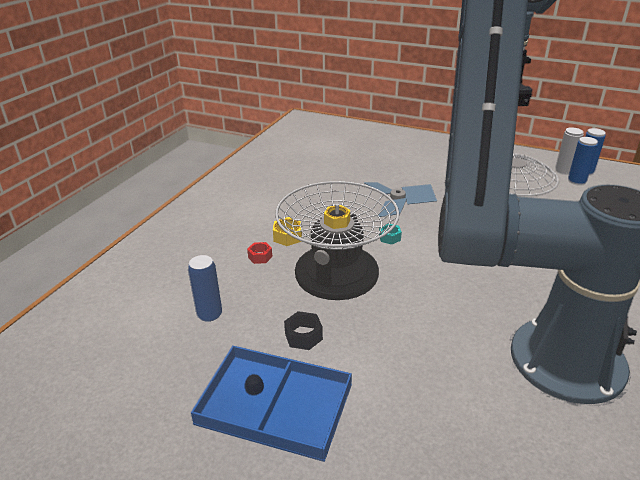

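Candidates for the nut in the top view: yellow ring on the fan at (334,254), a larger loose yellow ring at (367,195), black ring (252,263), red ring (328,187), turquoise ring (401,285). By the description, the choice is the smaller yellow one, on the fan. The tray's empty half is the lower one (190,295), with the spinner at (195,255). Next I'll crop it and measure.

```bash
cat > h.py <<'E'
import numpy as np, cv2
from scipy.spatial.transform import Rotation as R
from rig import robot, optics
def ray(c,uv):
    K=c["camera_matrix"]; uv=np.asarray(uv,float).reshape(-1,1,2)
    n=cv2.undistortPoints(uv,K,np.array([c["k1"],0,0,0.])).reshape(-1,2)
    d=np.c_[n[:,0],-n[:,1],-np.ones(len(n))]
    return R.from_quat(c["attitude"]).apply(d)
def onplane(c,uv,z):
    d=ray(c,uv); p=np.array(c["position"]); return p+d*((z-p[2])/d[:,2])[:,None]
def pts(c,mask):
    v,u=np.nonzero(mask&(c["depth"]>0)); d=ray(c,np.c_[u,v]); return np.array(c["position"])+d*c["depth"][v,u][:,None], np.c_[u,v]
def hsv(c): return cv2.cvtColor(c["img"],cv2.COLOR_RGB2HSV)
E
python3 - <<'E'
from h import *
for n in ("top","side"):
    c=optics.camera(n); H=hsv(c)
    m=cv2.inRange(H,(20,110,80),(35,255,255))
    k,l,s,ce=cv2.connectedComponentsWithStats(m,connectivity=8)
    for i in range(1,k):
        if s[i,4]>15:
            P,uv=pts(c,l==i)
            print(n,s[i],ce[i].round(1),"med",np.median(P,0).round(4),"zmin/max",np.percentile(P[:,2],[5,50,95]).round(4))
    b=cv2.inRange(H,(100,120,60),(125,255,255))
    P,uv=pts(c,b>0)
    x,y=(334,254) if n=="top" else (337,217)
    crop=c["img"][y-40:y+40,x-40:x+40,::-1]
    cv2.imwrite(f"pics/crop_{n}.png",cv2.resize(crop,(480,480),interpolation=cv2.INTER_CUBIC))
E
python3 -c "
import cv2,numpy as np
cv2.imwrite('pics/crops.png',np.hstack([cv2.resize(cv2.imread(f'pics/crop_{n}.png'),(400,400)) for n in ('top','side')]))"
```

```text
top [353 180  27  30 323] [365.7 194.9] med [ 0.6675 -0.1539  0.0343] zmin/max [0.0003 0.0343 0.0413]
top [322 244  24  22 198] [333.5 254.8] med [ 0.4982 -0.0694  0.1645] zmin/max [0.1395 0.1645 0.17  ]
side [324 205  26  24 413] [336.7 217.7] med [ 0.4924 -0.0547  0.1579] zmin/max [0.1415 0.1579 0.1662]
side [285 217   8   7  33] [288.8 219.4] med [ 0.6767 -0.1869  0.035 ] zmin/max [0.0252 0.035  0.038 ]
side [279 219   6   7  17] [281.7 221.7] med [ 0.6897 -0.176   0.0289] zmin/max [0.0151 0.0289 0.0652]
side [273 221  28  25 308] [282.3 236.2] med [ 0.6667 -0.1268  0.0188] zmin/max [0.0026 0.0188 0.037 ]
side [293 220   8   5  26] [296.6 222.4] med [ 0.6538 -0.1832  0.0353] zmin/max [0.0245 0.0353 0.0389]
side [286 223   7   7  24] [288.8 225.9] med [ 0.6774 -0.1851  0.0154] zmin/max [0.0099 0.0154 0.0217]
side [294 226   7   5  26] [296.9 228.2] med [ 0.638  -0.1576  0.0351] zmin/max [0.0143 0.0351 0.038 ]
side [297 232   5   5  19] [299.3 233.6] med [ 0.6324 -0.1524  0.0223] zmin/max [0.0108 0.0223 0.0297]
```

View pics/crops.png

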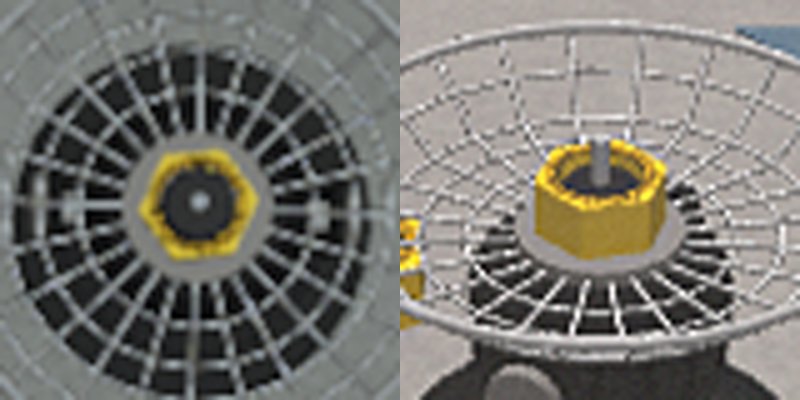

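The crops show the yellow ring nut on the hub, with the shaft through its bore. In the top view its corners point nearly left and right (about px 323 and 345, row 254), so flats face image up and down. Next: exact centre, flat orientation and the tray.

```bash
python3 - <<'E'
from h import *
def hexfit(P):
    th=np.radians(np.arange(0,60,.5)); best=[]
    for t in th:
        c=0;ws=[]
        for k in range(3):
            n=np.array([np.cos(t+k*np.pi/3),np.sin(t+k*np.pi/3)]); s=P@n; ws.append(s.max()-s.min())
        best.append(np.mean(ws))
    i=int(np.argmin(best)); return np.degrees(th[i]),best[i],max(best)
for rep in range(2):
    c=optics.camera("top"); H=hsv(c)
    m=cv2.inRange(H,(18,90,60),(36,255,255)); m[:235]=0;m[275:]=0;m[:,:310]=0;m[:,360:]=0
    # subpixel: upsample saturation
    S=cv2.resize(((H[...,1]).astype(np.float32))*(cv2.dilate(m,np.ones((3,3)))>0),None,fx=8,fy=8,interpolation=cv2.INTER_CUBIC)
    cs,_=cv2.findContours((S>110).astype(np.uint8),cv2.RETR_EXTERNAL,cv2.CHAIN_APPROX_NONE)
    k=max(cs,key=cv2.contourArea)[:,0].astype(float); uv=(k+.5)/8-.5
    P=onplane(c,uv,.165)[:,:2]
    hull=cv2.convexHull(P.astype(np.float32))
    M=cv2.moments(hull); 
    # moments of tiny numbers: scale
    M=cv2.moments((hull*1000).astype(np.float32)); print("top centre@165",M["m10"]/M["m00"]/1000,M["m01"]/M["m00"]/1000,hexfit(P))
# shaft tip
g=cv2.cvtColor(c["img"],cv2.COLOR_RGB2GRAY)
sub=g[250:260,329:340]; print(sub)
# hub plate points by depth & 6th harmonic angle of hull
ctr=np.array([M["m10"],M["m01"]])/M["m00"]/1000
d=P-ctr; r=np.hypot(*d.T); a=np.arctan2(d[:,1],d[:,0]); 
ab=np.linspace(-np.pi,np.pi,361); rr=np.interp(ab,np.sort(a),r[np.argsort(a)])
ph=np.angle(np.sum(rr*np.exp(-6j*ab))); print("corner dir deg mod60",np.degrees(-ph/6)%60,"r range",r.min(),r.max())
# side view: top-plane contour
s=optics.camera("side"); H=hsv(s)
m=cv2.inRange(H,(18,90,60),(36,255,255)); Pp,uv=pts(s,(m>0)); sel=(abs(uv[:,0]-337)<18)&(abs(uv[:,1]-217)<18)
u=uv[sel]; 
print("side bbox",u.min(0),u.max(0))
for col in (u[:,0].min(),u[:,0].max()):
    rows=u[u[:,0]==col][:,1]; print(col,rows.min(),rows.max(), onplane(s,[[col,rows.min()]],.165))
# tray
c=optics.camera("top");H=hsv(c)
b=cv2.inRange(H,(100,120,60),(125,255,255)); b[:,:130]=0;b[:,240:]=0;b[:210]=0;b[330:]=0
k,l,st,ce=cv2.connectedComponentsWithStats(b); i=1+np.argmax(st[1:,4]); 
cs,_=cv2.findContours((l==i).astype(np.uint8),cv2.RETR_EXTERNAL,cv2.CHAIN_APPROX_NONE); k=max(cs,key=cv2.contourArea)
P=onplane(c,k[:,0],.032)[:,:2]; print("tray rect",cv2.minAreaRect((P*1000).astype(np.float32)), cv2.boxPoints(cv2.minAreaRect((P*1000).astype(np.float32))))
print("spinner",onplane(c,[[195,254]],.03), "divider", onplane(c,[[162,275],[215,270]],.032))
big=cv2.resize(c["img"][210:330,140:240,::-1],(500,600),interpolation=cv2.INTER_CUBIC); cv2.imwrite("pics/tray.png",big)
E
```

```text
top centre@165 0.49989243116900406 -0.06771962114487196 (np.float64(6.5), np.float64(0.0510015867386014), np.float64(0.056680182363175145))
top centre@165 0.4998833381277668 -0.06773556795439643 (np.float64(6.5), np.float64(0.05105968982918661), np.float64(0.056732374852979474))
[[ 43  47  49  50  50  50  50  49  47  49  59]
 [ 49  49  50  48  48  48  48  50  51  45  55]
 [ 48  49  48  62  92  91  56  48  51  49  50]
 [ 48  49  50 101 144 146 116  47  51  52  44]
 [ 48  48  50 116 165 158 126  45  51  50  46]
 [ 49  49  47  89 131 123  80  47  49  50  44]
 [ 50  49  48  53  69  68  46  49  50  52  45]
 [ 48  51  49  48  48  50  50  50  50  48  43]
 [ 49  50  49  49  49  51  52  50  51  45  40]
 [ 39  45  49  49  50  50  51  49  45  41  69]]
corner dir deg mod60 37.49327116841535 r range 0.024436074933541184 0.02870792203282172
side bbox [324 205] [349 228]
324 212 223 [[ 0.52293114 -0.05854979  0.165     ]]
349 209 221 [[ 0.47918651 -0.09038455  0.165     ]]
tray rect ((456.44561767578125, 309.6709289550781), (228.69432067871094, 163.44479370117188), 6.197147369384766) [[333.94473 378.57202]
 [351.5886  216.08232]
 [578.94653 240.76984]
 [561.3026  403.25952]]
spinner [[0.50334829 0.29268846 0.03      ]] divider [[0.44626527 0.378158   0.032     ]
 [0.46225144 0.23802303 0.032     ]]
```

View pics/tray.png

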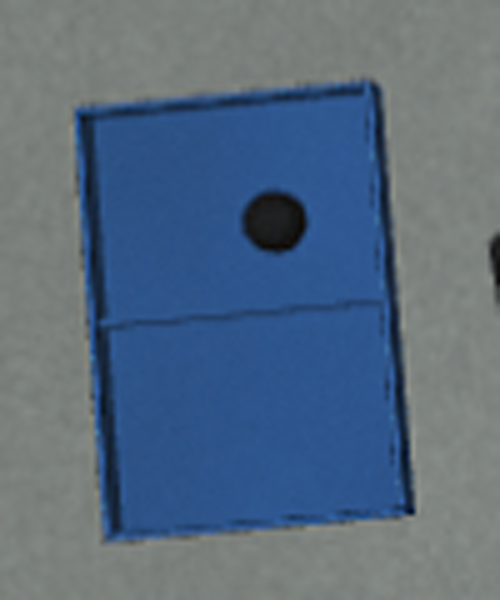

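```bash
cat >> h.py <<'E'
def to(target,yaw=None):
    """print remaining tool-frame shift (mm) and az"""
    o=robot.get_obs(); r=R.from_quat(o["tool_rot"]); d=r.inv().apply(np.array(target)-o["position"])*1000
    y=r.apply([0,1,0]); yw=np.arctan2(y[1],y[0]); 
    print("t",round(o["time"],2),"pos",o["position"].round(4),"yaw",round(yw,3),"q6",round(o["q"][5],3),"tilt",r.apply([0,0,1]).round(4),"shift mm",d.round(1), "az",None if yaw is None else round((yw-yaw+np.pi)%(2*np.pi)-np.pi,3),"F",o["ft_force"].round(1),"M",o["moment"].round(3),"w",round(o["grip_width"]*1000,1))
E
python3 - <<'E'
from h import *
c=optics.camera("top"); s=optics.camera("side")
print("top shaft",onplane(c,[[333.45,253.6]],.183), "top hub depth")
g=cv2.cvtColor(s["img"],cv2.COLOR_RGB2GRAY)
# triangulate shaft tip: crop side
print(g[198:216,330:345])
# nut side-face: silhouette left/right col midpoints at the lower edge
P,uv=pts(c,(np.hypot(*(np.indices((480,640))-np.array([254,333.5])[:,None,None]))<14))
print("depth-hub z",np.percentile(P[:,2],[5,25,50,75,95]))
to([.5,-.068,.24],-1.972)
E
```

```text
top shaft [[ 0.50075945 -0.06786019  0.183     ]] top hub depth
[[168 138 190 170 171 172 169 172 171 174 173 171 173 211 138]
 [174 128 182 165 168 171 163 171 170 170 173 174 173 195 126]
 [198 195 208 203 210 209 216 219 223 226 234 236 194 198 198]
 [125 129 225 123 145 142 154 150 119 123 131 125 129 183 107]
 [172 166 203 149 169 168 170 172 166 167 166 162 188 140 169]
 [173 171 164 168 171 171 177 177 165 167 171 171 247 137 175]
 [170 149 140 244 209 175 214 205 219 167 167 128 225 117 166]
 [155 122  80 238 152  95 156 177 114 195 228 201 175 159 175]
 [225 196 204 180 155  97 113 121 101 149 169 181 225 221 143]
 [116 125 130  99  97  96 119 118 111  76  98 128 148 147 180]
 [ 93 100 135 131 136 103 112 120 113 130 121 122 100  92 135]
 [131 133 138 141 118 111 117 123 109 140 126 129 123 121  82]
 [140 145 103  77  63  91 122 121 112  67  77  90 129 127 117]
 [145  77  56  61  57  95 127 125 118  55  60  62  71 112 126]
 [ 89  58  58  62  56  96 124 120 117  53  59  67  62  64 110]
 [ 57  61  59  64  62  82 129 130 107  58  65  60  66  57  53]
 [ 33  55  63  59  61  65  81  78  65  60  57  53  57  44  94]
 [141 133  66  49  51  57  57  44  52  52  53  50 105 191 124]]
depth-hub z [0.1362179  0.14084546 0.15845371 0.16402046 0.16966476]
t 0.5 pos [ 0.2565 -0.5699  0.2225] yaw -1.148 q6 -0.179 tilt [-0.e+00  1.e-04 -1.e+00] shift mm [ 428.  -357.8  -17.5] az 0.824 F [-0.3 -0.2 -1. ] M [ 0.037  0.021 -0.015] w 87.0
```

```bash
python3 - <<'E'
from h import *
s=optics.camera("side"); print(onplane(s,[[336.8,205]],.183))
E
python3 -m inch '[{"az":0.14,"dz":-3},{"az":0.14,"dz":-3},{"az":0.14,"dz":-3},{"az":0.14,"dz":-3},{"az":0.14,"dz":-3},{"az":0.124,"dz":-3}]'
python3 -c "
from h import *
to([.5,-.068,.24],-1.972)"
```

```text
[[ 0.49773991 -0.06760934  0.183     ]]
t 0.55 pos [ 0.2565 -0.5699  0.2225] yaw -1.148 q6 -0.179 tilt [-0.e+00  1.e-04 -1.e+00] shift mm [ 428.  -357.8  -17.4] az 0.824 F [ 0.6 -0.8 -0.3] M [-0.029  0.006 -0.01 ] w 86.8invalid input
```

```bash
python3 -m inch '[{"ax":0,"ay":0,"az":0.14,"dx":0,"dy":0,"dz":-3,"gripper":100},{"ax":0,"ay":0,"az":0.14,"dx":0,"dy":0,"dz":-3,"gripper":100},{"ax":0,"ay":0,"az":0.14,"dx":0,"dy":0,"dz":-3,"gripper":100},{"ax":0,"ay":0,"az":0.14,"dx":0,"dy":0,"dz":-3,"gripper":100},{"ax":0,"ay":0,"az":0.14,"dx":0,"dy":0,"dz":-3,"gripper":100},{"ax":0,"ay":0,"az":0.124,"dx":0,"dy":0,"dz":-3,"gripper":100}]'
python3 -c "
from h import *
to([.5,-.068,.24],-1.972)"
```

```text
time: 1.15
position: [0.2565, -0.5699, 0.2407]
tool_rot: [0.979, -0.202, -0.0, 0.0]
ft_force: [0.3, 0.1, 0.1]
grip_width: 0.0873
t 1.15 pos [ 0.2565 -0.5699  0.2407] yaw -1.977 q6 0.651 tilt [-0. -0. -1.] shift mm [  25.2 -557.3    0.7] az -0.005 F [0.3 0.1 0.1] M [ 0.057  0.02  -0.011] w 87.3
```

```bash
python3 -m inch '[{"ax":0,"ay":0,"az":0,"dx":2,"dy":-40,"dz":0,"gripper":100},{"ax":0,"ay":0,"az":0,"dx":2,"dy":-40,"dz":0,"gripper":100},{"ax":0,"ay":0,"az":0,"dx":2,"dy":-40,"dz":0,"gripper":100},{"ax":0,"ay":0,"az":0,"dx":2,"dy":-40,"dz":0,"gripper":100},{"ax":0,"ay":0,"az":0,"dx":2,"dy":-40,"dz":0,"gripper":100},{"ax":0,"ay":0,"az":0,"dx":2,"dy":-40,"dz":0,"gripper":100},{"ax":0,"ay":0,"az":0,"dx":2,"dy":-40,"dz":0,"gripper":100},{"ax":0,"ay":0,"az":0,"dx":2,"dy":-40,"dz":0,"gripper":100}]' >/dev/null
python3 -m inch '[{"ax":0,"ay":0,"az":0,"dx":2,"dy":-40,"dz":0,"gripper":100},{"ax":0,"ay":0,"az":0,"dx":2,"dy":-40,"dz":0,"gripper":100},{"ax":0,"ay":0,"az":0,"dx":2,"dy":-40,"dz":0,"gripper":100},{"ax":0,"ay":0,"az":0,"dx":1,"dy":-40,"dz":0,"gripper":100},{"ax":0,"ay":0,"az":0,"dx":1,"dy":-40,"dz":0,"gripper":100},{"ax":0,"ay":0,"az":0,"dx":1,"dy":-30,"dz":0,"gripper":100},{"ax":0,"ay":0,"az":0,"dx":0,"dy":0,"dz":0,"gripper":100}]'
python3 -c "
from h import *
to([.5,-.068,.24],-1.972)"
```

```text
time: 2.65
position: [0.4953, -0.0703, 0.2408]
tool_rot: [0.98, -0.197, 0.0, -0.001]
ft_force: [0.1, -0.7, -0.4]
grip_width: 0.0866
t 2.65 pos [ 0.4953 -0.0703  0.2408] yaw -1.967 q6 1.601 tilt [ 1.1e-03  8.0e-04 -1.0e+00] shift mm [ 3.4 -3.9  0.8] az 0.005 F [ 0.1 -0.7 -0.4] M [ 0.025  0.07  -0.012] w 86.6
```

```bash
python3 -m inch '[{"ax":0,"ay":0,"az":0,"dx":3.5,"dy":-4,"dz":0,"gripper":100},{"ax":0,"ay":0,"az":0,"dx":0,"dy":0,"dz":20,"gripper":100},{"ax":0,"ay":0,"az":0,"dx":0,"dy":0,"dz":25,"gripper":100},{"ax":0,"ay":0,"az":0,"dx":0,"dy":0,"dz":25,"gripper":100},{"ax":0,"ay":0,"az":0,"dx":0,"dy":0,"dz":15,"gripper":100},{"ax":0,"ay":0,"az":0,"dx":0,"dy":0,"dz":0,"gripper":100}]'
python3 - <<'E'
from h import *
to([.5,-.068,.142],-1.972)
c=optics.camera("top"); s=optics.camera("side")
a=cv2.resize(c["img"][214:294,294:374],(400,400),interpolation=cv2.INTER_CUBIC);b=cv2.resize(s["img"][170:270,287:387],(400,400),interpolation=cv2.INTER_CUBIC)
cv2.imwrite("pics/desc.png",np.hstack([a,b])[:,:,::-1])
E
```

```text
time: 3.25
position: [0.4975, -0.0718, 0.1537]
tool_rot: [0.98, -0.2, -0.002, -0.0]
ft_force: [-0.1, -0.5, -0.2]
grip_width: 0.087
t 3.25 pos [ 0.4975 -0.0718  0.1537] yaw -1.974 q6 1.608 tilt [-0.0046  0.0015 -1.    ] shift mm [ 0.9 -4.5 11.7] az -0.002 F [-0.1 -0.5 -0.2] M [ 0.117  0.017 -0.   ] w 87.0
```

View pics/desc.png

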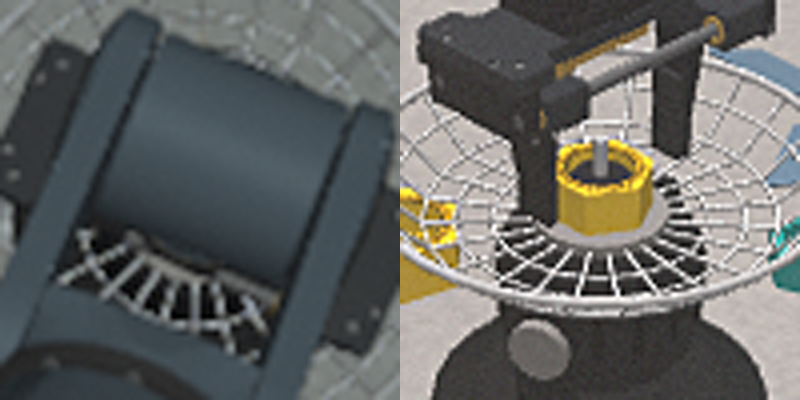

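Right panel: the fingers straddle the nut on the chosen flats, with the left finger behind-left and the right finger clear of it. I'll centre and descend.

```bash
python3 -m inch '[{"ax":0,"ay":0,"az":0,"dx":1,"dy":-4.5,"dz":0,"gripper":100},{"ax":0,"ay":0,"az":0,"dx":0,"dy":0,"dz":6,"gripper":100},{"ax":0,"ay":0,"az":0,"dx":0,"dy":0,"dz":4,"gripper":100},{"ax":0,"ay":0,"az":0,"dx":0,"dy":0,"dz":0,"gripper":100},{"ax":0,"ay":0,"az":0,"dx":0,"dy":0,"dz":0,"gripper":100}]'
python3 - <<'E'
from h import *
to([.5,-.068,.142],-1.972)
E
```

```text
time: 3.85
position: [0.5017, -0.0672, 0.1455]
tool_rot: [0.98, -0.199, -0.0, -0.0]
ft_force: [0.8, -0.6, 0.5]
grip_width: 0.0869
t 3.85 pos [ 0.5017 -0.0672  0.1455] yaw -1.972 q6 1.618 tilt [-2.e-04  1.e-04 -1.e+00] shift mm [-1.2  1.4  3.5] az 0.0 F [ 0.8 -0.6  0.5] M [ 0.054  0.02  -0.038] w 86.9
```

```bash
python3 -m inch '[{"ax":0,"ay":0,"az":0,"dx":-1.2,"dy":1.4,"dz":2,"gripper":70},{"ax":0,"ay":0,"az":0,"dx":0,"dy":0,"dz":0,"gripper":62},{"ax":0,"ay":0,"az":0,"dx":0,"dy":0,"dz":0,"gripper":62},{"ax":0,"ay":0,"az":0,"dx":0,"dy":0,"dz":0,"gripper":50},{"ax":0,"ay":0,"az":0,"dx":0,"dy":0,"dz":0,"gripper":50},{"ax":0,"ay":0,"az":0,"dx":0,"dy":0,"dz":0,"gripper":50}]' 15
python3 - <<'E'
from h import *
to([.5,-.068,.142],-1.972)
E
```

```text
time: 4.45
position: [0.4996, -0.0693, 0.1436]
tool_rot: [0.98, -0.198, -0.0, 0.001]
ft_force: [-2.7, -3.7, 1.0]
grip_width: 0.0495
t 4.45 pos [ 0.4996 -0.0693  0.1436] yaw -1.97 q6 1.615 tilt [-0.0012 -0.0025 -1.    ] shift mm [-0.2 -1.3  1.6] az 0.002 F [-2.7 -3.7  1. ] M [-0.668  0.351 -0.025] w 49.5
```

```bash
python3 -m inch '[{"ax":0,"ay":0,"az":0,"dx":0,"dy":0.5,"dz":0,"gripper":50},{"ax":0,"ay":0,"az":0,"dx":0,"dy":0,"dz":0,"gripper":50},{"ax":0,"ay":0,"az":0,"dx":0,"dy":0,"dz":0,"gripper":50}]' 25
python3 - <<'E'
from h import *
to([.5,-.068,.142],-1.972)
E
python3 -m inch '[{"ax":0,"ay":0,"az":-0.03,"dx":0,"dy":0,"dz":0,"gripper":50},{"ax":0,"ay":0,"az":-0.03,"dx":0,"dy":0,"dz":0,"gripper":50}]'
python3 - <<'E'
from h import *
to([.5,-.068,.142],-1.972)
E
```

```text
time: 4.75
position: [0.4996, -0.0693, 0.1436]
tool_rot: [0.98, -0.199, -0.0, 0.001]
ft_force: [-1.5, -5.3, 0.3]
grip_width: 0.0499
t 4.75 pos [ 0.4996 -0.0693  0.1436] yaw -1.971 q6 1.614 tilt [-6.0e-04 -1.2e-03 -1.0e+00] shift mm [-0.2 -1.3  1.6] az 0.001 F [-1.5 -5.3  0.3] M [-0.729  0.399 -0.075] w 49.9
time: 4.95
position: [0.4993, -0.0692, 0.1435]
tool_rot: [0.986, -0.17, -0.001, 0.001]
ft_force: [-3.0, -5.4, -0.1]
grip_width: 0.0499
t 4.95 pos [ 0.4993 -0.0692  0.1435] yaw -1.911 q6 1.554 tilt [-1.4e-03 -8.0e-04 -1.0e+00] shift mm [ 0.3 -1.4  1.5] az 0.061 F [-3.  -5.4 -0.1] M [-0.897  0.582 -0.358] w 49.9
```

```bash
for i in 1 2; do python3 -m inch '[{"ax":0,"ay":0,"az":0,"dx":0,"dy":0,"dz":0,"gripper":50}]' >/dev/null
python3 - <<'E'
from h import *
to([.5,-.068,.142],-1.972)
E
done
```

```text
t 5.05 pos [ 0.4992 -0.0692  0.1435] yaw -1.911 q6 1.553 tilt [-1.4e-03 -9.0e-04 -1.0e+00] shift mm [ 0.3 -1.3  1.5] az 0.061 F [-2.4 -4.6  0.2] M [-0.785  0.524 -0.059] w 49.8
t 5.15 pos [ 0.4993 -0.0691  0.1435] yaw -1.911 q6 1.554 tilt [-0.0014 -0.001  -1.    ] shift mm [ 0.3 -1.3  1.5] az 0.061 F [-2.4 -5.7  1.3] M [-0.778  0.529  0.017] w 49.8
```

```bash
for i in 1 2; do python3 -m inch '[{"ax":0,"ay":0,"az":-0.03,"dx":0,"dy":0,"dz":0,"gripper":50}]' >/dev/null
python3 - <<'E'
from h import *
to([.5,-.068,.142],-1.972)
E
done
```

```text
t 5.25 pos [ 0.4992 -0.0692  0.1435] yaw -1.882 q6 1.524 tilt [-1.7e-03 -9.0e-04 -1.0e+00] shift mm [ 0.4 -1.4  1.5] az 0.09 F [-4.  -5.   0.8] M [-0.987  0.538 -0.4  ] w 49.9
t 5.35 pos [ 0.4991 -0.0693  0.1435] yaw -1.852 q6 1.494 tilt [-1.8e-03 -9.0e-04 -1.0e+00] shift mm [ 0.5 -1.5  1.5] az 0.12 F [-3.6 -6.   1. ] M [-0.918  0.622 -0.446] w 49.5
```

Turning this way, the moment climbs from 0.3 to 0.37 to 0.42 within 0.12 rad, so I'll stop and try the other way.

```bash
for i in 1 2 3; do python3 -m inch '[{"ax":0,"ay":0,"az":0.03,"dx":0,"dy":0,"dz":0,"gripper":50},{"ax":0,"ay":0,"az":0.03,"dx":0,"dy":0,"dz":0,"gripper":50}]' >/dev/null
python3 - <<'E'
from h import *
to([.5,-.068,.142],-1.972)
E
done
```

```text
t 5.55 pos [ 0.4998 -0.0692  0.1435] yaw -1.912 q6 1.554 tilt [-1.0e-04 -1.3e-03 -1.0e+00] shift mm [-0.3 -1.2  1.5] az 0.06 F [-1.2 -4.8 -0.5] M [-0.673  0.226  0.152] w 49.8
t 5.75 pos [ 0.5005 -0.0695  0.1436] yaw -1.972 q6 1.614 tilt [ 0.0013 -0.0017 -1.    ] shift mm [-1.1 -1.1  1.6] az 0.0 F [-0.2 -4.6 -1.6] M [-0.691  0.066  0.227] w 50.0
t 5.95 pos [ 0.5007 -0.0695  0.1436] yaw -2.032 q6 1.675 tilt [ 0.0016 -0.0019 -1.    ] shift mm [-1.3 -1.1  1.6] az -0.06 F [ 0.8 -4.4 -1.4] M [-0.777  0.089  0.148] w 49.7
```

```bash
for i in 1 2 3; do python3 -m inch '[{"ax":0,"ay":0,"az":0.04,"dx":0,"dy":0,"dz":-0.125,"gripper":50},{"ax":0,"ay":0,"az":0.04,"dx":0,"dy":0,"dz":-0.125,"gripper":50}]' >/dev/null
python3 - <<'E'
from h import *
to([.5,-.068,.142],-1.972)
E
done
```

```text
t 6.15 pos [ 0.5006 -0.0693  0.1437] yaw -2.113 q6 1.755 tilt [ 0.0015 -0.0014 -1.    ] shift mm [-1.2 -0.8  1.7] az -0.141 F [ 0.3 -3.9 -3.3] M [-0.62   0.034  0.102] w 49.9
t 6.35 pos [ 0.5004 -0.069   0.1439] yaw -2.193 q6 1.835 tilt [ 1.1e-03 -7.0e-04 -1.0e+00] shift mm [-0.9 -0.5  1.9] az -0.221 F [ 0.  -3.6 -3.2] M [-0.523  0.062  0.041] w 50.1
t 6.55 pos [ 0.5004 -0.0688  0.1441] yaw -2.274 q6 1.915 tilt [ 9.e-04 -4.e-04 -1.e+00] shift mm [-0.8 -0.4  2.1] az -0.302 F [ 0.3 -2.7 -2.2] M [-0.519  0.048  0.03 ] w 50.1
```

The thread is left-handed: +az (clockwise from above) runs free at about 0.03–0.2 N m. I'll regrasp half a turn back to get the full travel.

```bash
python3 -m inch '[{"ax":0,"ay":0,"az":0,"dx":0,"dy":0,"dz":0,"gripper":100},{"ax":0,"ay":0,"az":0,"dx":0,"dy":0,"dz":0,"gripper":100},{"ax":0,"ay":0,"az":0,"dx":0,"dy":0,"dz":0,"gripper":100},{"ax":0,"ay":0,"az":0,"dx":0,"dy":0,"dz":0,"gripper":100}]'
python3 - <<'E'
from h import *
to([.5,-.068,.142],-2.274+np.pi)
E
```

```text
time: 6.95
position: [0.4999, -0.0683, 0.1444]
tool_rot: [0.939, -0.343, 0.0, -0.0]
ft_force: [0.2, -1.2, 1.1]
grip_width: 0.0738
t 6.95 pos [ 0.4999 -0.0683  0.1444] yaw -2.272 q6 1.914 tilt [ 2.e-04  4.e-04 -1.e+00] shift mm [-0.1 -0.3  2.4] az -3.139 F [ 0.2 -1.2  1.1] M [ 0.07   0.008 -0.008] w 73.8
```

```bash
python3 -m inch '[{"ax":0,"ay":0,"az":0,"dx":0,"dy":0,"dz":0,"gripper":100},{"ax":0,"ay":0,"az":-0.14,"dx":0,"dy":0,"dz":0,"gripper":100},{"ax":0,"ay":0,"az":-0.148,"dx":0,"dy":0,"dz":0,"gripper":100},{"ax":0,"ay":0,"az":-0.148,"dx":0,"dy":0,"dz":0,"gripper":100},{"ax":0,"ay":0,"az":-0.148,"dx":0,"dy":0,"dz":0,"gripper":100},{"ax":0,"ay":0,"az":-0.148,"dx":0,"dy":0,"dz":0,"gripper":100},{"ax":0,"ay":0,"az":-0.148,"dx":0,"dy":0,"dz":0,"gripper":100},{"ax":0,"ay":0,"az":-0.148,"dx":0,"dy":0,"dz":0,"gripper":100}]'
python3 -m inch '[{"ax":0,"ay":0,"az":-0.148,"dx":0,"dy":0,"dz":0,"gripper":100},{"ax":0,"ay":0,"az":-0.148,"dx":0,"dy":0,"dz":0,"gripper":100},{"ax":0,"ay":0,"az":-0.148,"dx":0,"dy":0,"dz":0,"gripper":100},{"ax":0,"ay":0,"az":-0.148,"dx":0,"dy":0,"dz":0,"gripper":100},{"ax":0,"ay":0,"az":-0.148,"dx":0,"dy":0,"dz":0,"gripper":100},{"ax":0,"ay":0,"az":-0.148,"dx":0,"dy":0,"dz":0,"gripper":100},{"ax":0,"ay":0,"az":-0.148,"dx":0,"dy":0,"dz":0,"gripper":100},{"ax":0,"ay":0,"az":-0.148,"dx":0,"dy":0,"dz":0,"gripper":100}]'
python3 -m inch '[{"ax":0,"ay":0,"az":-0.148,"dx":0,"dy":0,"dz":0,"gripper":100},{"ax":0,"ay":0,"az":-0.148,"dx":0,"dy":0,"dz":0,"gripper":100},{"ax":0,"ay":0,"az":-0.148,"dx":0,"dy":0,"dz":0,"gripper":100},{"ax":0,"ay":0,"az":-0.148,"dx":0,"dy":0,"dz":0,"gripper":100},{"ax":0,"ay":0,"az":-0.148,"dx":0,"dy":0,"dz":0,"gripper":100},{"ax":0,"ay":0,"az":-0.148,"dx":0,"dy":0,"dz":0,"gripper":100},{"ax":0,"ay":0,"az":-0.04,"dx":0,"dy":0,"dz":0,"gripper":100},{"ax":0,"ay":0,"az":0,"dx":0,"dy":0,"dz":0,"gripper":100}]'
python3 - <<'E'
from h import *
to([.5,-.068,.1435],-2.274+np.pi)
E
```

```text
time: 7.75
position: [0.4999, -0.0685, 0.1443]
tool_rot: [0.986, 0.166, 0.0, -0.0]
ft_force: [-0.7, 0.3, 0.4]
grip_width: 0.087
time: 8.55
position: [0.4999, -0.0685, 0.1443]
tool_rot: [0.726, 0.688, 0.0, -0.0]
ft_force: [0.4, 0.4, 0.2]
grip_width: 0.0868
time: 9.35
position: [0.4999, -0.0685, 0.1443]
tool_rot: [0.344, 0.939, 0.0, 0.0]
ft_force: [-0.5, -0.7, 0.0]
grip_width: 0.0874
t 9.35 pos [ 0.4999 -0.0685  0.1443] yaw 0.868 q6 -1.226 tilt [ 1.e-04  1.e-04 -1.e+00] shift mm [0.3 0.4 0.8] az 0.0 F [-0.5 -0.7  0. ] M [ 0.065 -0.085 -0.004] w 87.4
```

```bash
python3 -m inch '[{"ax":0,"ay":0,"az":0,"dx":0,"dy":0,"dz":0,"gripper":62},{"ax":0,"ay":0,"az":0,"dx":0,"dy":0,"dz":0,"gripper":62},{"ax":0,"ay":0,"az":0,"dx":0,"dy":0,"dz":0,"gripper":50},{"ax":0,"ay":0,"az":0,"dx":0,"dy":0,"dz":0,"gripper":50},{"ax":0,"ay":0,"az":0,"dx":0,"dy":0,"dz":0,"gripper":50},{"ax":0,"ay":0,"az":0,"dx":0,"dy":0,"dz":0,"gripper":50}]' 25
python3 - <<'E'
from h import *
to([.5,-.068,.1435],-2.274+np.pi)
E
python3 -m inch '[{"ax":0,"ay":0,"az":0.06,"dx":0,"dy":0,"dz":-0.19,"gripper":50},{"ax":0,"ay":0,"az":0.06,"dx":0,"dy":0,"dz":-0.19,"gripper":50},{"ax":0,"ay":0,"az":0.06,"dx":0,"dy":0,"dz":-0.19,"gripper":50}]'
python3 - <<'E'
from h import *
to([.5,-.068,.1435],-2.274+np.pi)
E
```

```text
time: 9.95
position: [0.4999, -0.0686, 0.1443]
tool_rot: [0.344, 0.939, -0.0, -0.0]
ft_force: [-0.2, -0.3, 0.5]
grip_width: 0.0495
t 9.95 pos [ 0.4999 -0.0686  0.1443] yaw 0.868 q6 -1.226 tilt [-1.e-04 -2.e-04 -1.e+00] shift mm [0.3 0.6 0.8] az 0.0 F [-0.2 -0.3  0.5] M [-0.02  -0.111  0.027] w 49.5
time: 10.25
position: [0.4998, -0.0687, 0.1447]
tool_rot: [0.428, 0.904, -0.0, -0.0]
ft_force: [0.6, 0.3, -2.3]
grip_width: 0.0499
t 10.25 pos [ 0.4998 -0.0687  0.1447] yaw 0.686 q6 -1.044 tilt [-2.e-04 -2.e-04 -1.e+00] shift mm [0.5 0.6 1.2] az -0.182 F [ 0.6  0.3 -2.3] M [-0.093 -0.147  0.014] w 49.9
```

```bash
python3 -m inch '[{"ax":0,"ay":0,"az":0.08,"dx":0,"dy":0,"dz":-0.25,"gripper":50},{"ax":0,"ay":0,"az":0.08,"dx":0,"dy":0,"dz":-0.25,"gripper":50},{"ax":0,"ay":0,"az":0.08,"dx":0,"dy":0,"dz":-0.25,"gripper":50},{"ax":0,"ay":0,"az":0.08,"dx":0,"dy":0,"dz":-0.25,"gripper":50},{"ax":0,"ay":0,"az":0.08,"dx":0,"dy":0,"dz":-0.25,"gripper":50}]'
python3 - <<'E'
from h import *
to([.5,-.068,.1435],-2.274+np.pi)
s=optics.camera("side")
b=cv2.resize(s["img"][170:270,287:387],(500,500),interpolation=cv2.INTER_CUBIC)
cv2.imwrite("pics/turn1.png",b[:,:,::-1])
E
```

```text
time: 10.75
position: [0.5, -0.0685, 0.146]
tool_rot: [0.6, 0.8, 0.0, 0.0]
ft_force: [1.6, -0.2, -1.9]
grip_width: 0.0497
t 10.75 pos [ 0.5    -0.0685  0.146 ] yaw 0.285 q6 -0.643 tilt [ 2.e-04  2.e-04 -1.e+00] shift mm [0.5 0.1 2.5] az -0.583 F [ 1.6 -0.2 -1.9] M [ 0.044 -0.312  0.018] w 49.7
```

View pics/turn1.png

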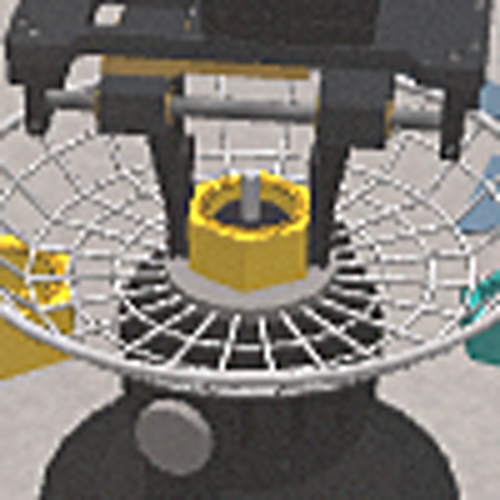

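The nut is held flush between the jaws and turning with them, and the forces are small. Continuing.

```bash
python3 -m inch '[{"ax":0,"ay":0,"az":0.1,"dx":0,"dy":0,"dz":-0.31,"gripper":50},{"ax":0,"ay":0,"az":0.1,"dx":0,"dy":0,"dz":-0.31,"gripper":50},{"ax":0,"ay":0,"az":0.1,"dx":0,"dy":0,"dz":-0.31,"gripper":50},{"ax":0,"ay":0,"az":0.1,"dx":0,"dy":0,"dz":-0.31,"gripper":50},{"ax":0,"ay":0,"az":0.1,"dx":0,"dy":0,"dz":-0.31,"gripper":50},{"ax":0,"ay":0,"az":0.1,"dx":0,"dy":0,"dz":-0.31,"gripper":50},{"ax":0,"ay":0,"az":0.1,"dx":0,"dy":0,"dz":-0.31,"gripper":50}]'
python3 -c "
from h import *
to([.5,-.068,.1435],-2.274+np.pi)"
python3 -m inch '[{"ax":0,"ay":0,"az":0.1,"dx":0,"dy":0,"dz":-0.31,"gripper":50},{"ax":0,"ay":0,"az":0.1,"dx":0,"dy":0,"dz":-0.31,"gripper":50},{"ax":0,"ay":0,"az":0.1,"dx":0,"dy":0,"dz":-0.31,"gripper":50},{"ax":0,"ay":0,"az":0.1,"dx":0,"dy":0,"dz":-0.31,"gripper":50},{"ax":0,"ay":0,"az":0.1,"dx":0,"dy":0,"dz":-0.31,"gripper":50},{"ax":0,"ay":0,"az":0.1,"dx":0,"dy":0,"dz":-0.31,"gripper":50},{"ax":0,"ay":0,"az":0.1,"dx":0,"dy":0,"dz":-0.31,"gripper":50}]'
python3 -c "
from h import *
to([.5,-.068,.1435],-2.274+np.pi)"
```

```text
time: 11.5
position: [0.5004, -0.0686, 0.1483]
tool_rot: [0.838, 0.546, 0.0, 0.0]
ft_force: [1.1, -0.8, -1.1]
grip_width: 0.0499
t 11.5 pos [ 0.5004 -0.0686  0.1483] yaw -0.415 q6 0.056 tilt [ 1.e-03 -1.e-04 -1.e+00] shift mm [ 0.4 -0.6  4.8] az -1.282 F [ 1.1 -0.8 -1.1] M [-0.059 -0.208 -0.023] w 49.9
time: 12.2
position: [0.5009, -0.0688, 0.1506]
tool_rot: [0.974, 0.226, 0.001, 0.0]
ft_force: [2.0, -0.1, -1.7]
grip_width: 0.0496
t 12.2 pos [ 0.5009 -0.0688  0.1506] yaw -1.115 q6 0.756 tilt [ 2.2e-03 -5.0e-04 -1.0e+00] shift mm [-0.5 -1.1  7. ] az -1.982 F [ 2.  -0.1 -1.7] M [ 0.017 -0.372  0.083] w 49.6
```

```bash
python3 -m inch '[{"ax":0,"ay":0,"az":0.1,"dx":0,"dy":0,"dz":-0.31,"gripper":50},{"ax":0,"ay":0,"az":0.1,"dx":0,"dy":0,"dz":-0.31,"gripper":50},{"ax":0,"ay":0,"az":0.1,"dx":0,"dy":0,"dz":-0.31,"gripper":50},{"ax":0,"ay":0,"az":0.1,"dx":0,"dy":0,"dz":-0.31,"gripper":50},{"ax":0,"ay":0,"az":0.1,"dx":0,"dy":0,"dz":-0.31,"gripper":50},{"ax":0,"ay":0,"az":0.1,"dx":0,"dy":0,"dz":-0.31,"gripper":50},{"ax":0,"ay":0,"az":0.1,"dx":0,"dy":0,"dz":-0.31,"gripper":50}]'
python3 - <<'E'
from h import *
to([.5,-.068,.1435],-2.274+np.pi)
s=optics.camera("side")
b=cv2.resize(s["img"][170:270,287:387],(500,500),interpolation=cv2.INTER_CUBIC)
cv2.imwrite("pics/turn2.png",b[:,:,::-1])
E
```

```text
time: 12.9
position: [0.5018, -0.0691, 0.1527]
tool_rot: [0.993, -0.122, 0.002, 0.0]
ft_force: [4.6, -0.1, -2.9]
grip_width: 0.0502
t 12.9 pos [ 0.5018 -0.0691  0.1527] yaw -1.815 q6 1.456 tilt [ 0.004  -0.0011 -1.    ] shift mm [-2.  -0.7  9.2] az -2.682 F [ 4.6 -0.1 -2.9] M [-0.03  -0.51   0.055] w 50.2
```

View pics/turn2.png

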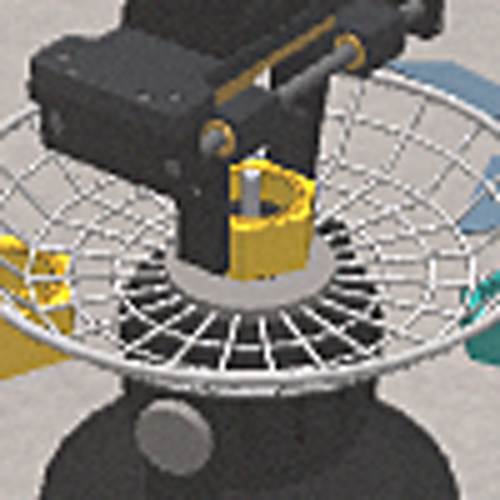

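The nut has visibly risen above the hub plate and sits level. A small side force is building, so I'll relieve it and turn on to about 3.65 rad.

```bash
python3 -m inch '[{"ax":0,"ay":0,"az":0.08,"dx":0.7,"dy":0,"dz":-0.25,"gripper":50},{"ax":0,"ay":0,"az":0.08,"dx":0.5,"dy":0,"dz":-0.25,"gripper":50},{"ax":0,"ay":0,"az":0.08,"dx":0,"dy":0,"dz":-0.25,"gripper":50},{"ax":0,"ay":0,"az":0.08,"dx":0,"dy":0,"dz":-0.25,"gripper":50}]'
python3 -c "
from h import *
to([.5,-.068,.1435],-2.274+np.pi)"
python3 -m inch '[{"ax":0,"ay":0,"az":0.08,"dx":0,"dy":0,"dz":-0.25,"gripper":50},{"ax":0,"ay":0,"az":0.08,"dx":0,"dy":0,"dz":-0.25,"gripper":50},{"ax":0,"ay":0,"az":0.08,"dx":0,"dy":0,"dz":-0.25,"gripper":50},{"ax":0,"ay":0,"az":0.08,"dx":0,"dy":0,"dz":-0.25,"gripper":50},{"ax":0,"ay":0,"az":0.05,"dx":0,"dy":0,"dz":-0.15,"gripper":50}]'
python3 -c "
from h import *
to([.5,-.068,.1435],-2.274+np.pi)"
```

```text
time: 13.35
position: [0.5022, -0.0695, 0.1537]
tool_rot: [0.961, -0.277, 0.001, 0.0]
ft_force: [2.1, -0.9, -2.9]
grip_width: 0.0501
t 13.35 pos [ 0.5022 -0.0695  0.1537] yaw -2.132 q6 1.774 tilt [ 0.0024 -0.0012 -1.    ] shift mm [-2.7 -0.2 10.2] az -3.0 F [ 2.1 -0.9 -2.9] M [-0.12  -0.369  0.032] w 50.1
time: 13.85
position: [0.5023, -0.07, 0.1549]
tool_rot: [0.894, -0.449, 0.002, 0.0]
ft_force: [1.5, -2.9, -2.3]
grip_width: 0.0496
t 13.85 pos [ 0.5023 -0.07    0.1549] yaw -2.501 q6 2.144 tilt [ 0.0027 -0.0022 -1.    ] shift mm [-3.1  0.7 11.4] az 2.914 F [ 1.5 -2.9 -2.3] M [-0.405 -0.39   0.078] w 49.6
```

```bash
python3 -m inch '[{"ax":0,"ay":0,"az":0.08,"dx":0,"dy":0,"dz":-0.25,"gripper":50},{"ax":0,"ay":0,"az":0.05,"dx":0,"dy":0,"dz":-0.5,"gripper":50},{"ax":0,"ay":0,"az":0,"dx":0,"dy":0,"dz":-0.8,"gripper":50},{"ax":0,"ay":0,"az":0,"dx":0,"dy":0,"dz":0,"gripper":50}]'
python3 -c "
from h import *
to([.5,-.068,.1435],-2.274+np.pi)"
```

```text
time: 14.25
position: [0.5014, -0.07, 0.1563]
tool_rot: [0.863, -0.505, 0.001, 0.001]
ft_force: [0.9, -4.9, -2.9]
grip_width: 0.0501
t 14.25 pos [ 0.5014 -0.07    0.1563] yaw -2.629 q6 2.271 tilt [ 7.0e-04 -2.1e-03 -1.0e+00] shift mm [-2.5  0.3 12.8] az 2.787 F [ 0.9 -4.9 -2.9] M [-0.827 -0.25   0.047] w 50.1
```

```bash
python3 -m inch '[{"ax":0,"ay":0,"az":0,"dx":0.9,"dy":0.5,"dz":-0.5,"gripper":50},{"ax":0,"ay":0,"az":0,"dx":0,"dy":0,"dz":-1,"gripper":50},{"ax":0,"ay":0,"az":0,"dx":0,"dy":0,"dz":-1,"gripper":50},{"ax":0,"ay":0,"az":0,"dx":0,"dy":0,"dz":0,"gripper":50}]'
python3 -c "
from h import *
to([.5,-.068,.1435],-2.274+np.pi)"
```

```text
time: 14.65
position: [0.5009, -0.07, 0.1589]
tool_rot: [0.863, -0.506, -0.0, 0.0]
ft_force: [0.7, -4.4, -3.6]
grip_width: 0.0501
t 14.65 pos [ 0.5009 -0.07    0.1589] yaw -2.631 q6 2.272 tilt [-3.e-04 -3.e-04 -1.e+00] shift mm [-2.2 -0.2 15.4] az 2.784 F [ 0.7 -4.4 -3.6] M [-0.563 -0.072  0.004] w 50.1
```

```bash
python3 -m inch '[{"ax":0,"ay":0,"az":0,"dx":0.5,"dy":0.3,"dz":-1.5,"gripper":50},{"ax":0,"ay":0,"az":0,"dx":0,"dy":0,"dz":-1.5,"gripper":50},{"ax":0,"ay":0,"az":0,"dx":0,"dy":0,"dz":-1.5,"gripper":50},{"ax":0,"ay":0,"az":0,"dx":0,"dy":0,"dz":-1.5,"gripper":50},{"ax":0,"ay":0,"az":0,"dx":0,"dy":0,"dz":-2,"gripper":50}]'
python3 -c "
from h import *
to([.5,-.068,.1435],-2.274+np.pi)"
```

```text
time: 15.15
position: [0.5004, -0.0699, 0.1669]
tool_rot: [0.863, -0.506, -0.001, -0.0]
ft_force: [-0.3, -0.4, -1.6]
grip_width: 0.0499
t 15.15 pos [ 0.5004 -0.0699  0.1669] yaw -2.632 q6 2.271 tilt [-1.3e-03  9.0e-04 -1.0e+00] shift mm [-1.8 -0.6 23.4] az 2.784 F [-0.3 -0.4 -1.6] M [0.098 0.017 0.012] w 49.9
```

Free of the boss: the wrist shows only the nut's weight. I'll lift clear, then turn.

```bash
python3 -m inch '[{"ax":0,"ay":0,"az":0,"dx":0,"dy":0,"dz":-5,"gripper":50},{"ax":0,"ay":0,"az":0,"dx":0,"dy":0,"dz":-10,"gripper":50},{"ax":0,"ay":0,"az":0,"dx":0,"dy":0,"dz":-15,"gripper":50},{"ax":0,"ay":0,"az":0,"dx":0,"dy":0,"dz":-20,"gripper":50},{"ax":0,"ay":0,"az":0,"dx":0,"dy":0,"dz":-20,"gripper":50},{"ax":0,"ay":0,"az":0,"dx":0,"dy":0,"dz":-10,"gripper":50},{"ax":0,"ay":0,"az":0,"dx":0,"dy":0,"dz":0,"gripper":50}]'
python3 -m inch '[{"ax":0,"ay":0,"az":-0.146,"dx":0,"dy":0,"dz":0,"gripper":50},{"ax":0,"ay":0,"az":-0.146,"dx":0,"dy":0,"dz":0,"gripper":50},{"ax":0,"ay":0,"az":-0.146,"dx":0,"dy":0,"dz":0,"gripper":50},{"ax":0,"ay":0,"az":-0.146,"dx":0,"dy":0,"dz":0,"gripper":50},{"ax":0,"ay":0,"az":-0.146,"dx":0,"dy":0,"dz":0,"gripper":50},{"ax":0,"ay":0,"az":-0.146,"dx":0,"dy":0,"dz":0,"gripper":50},{"ax":0,"ay":0,"az":-0.146,"dx":0,"dy":0,"dz":0,"gripper":50},{"ax":0,"ay":0,"az":-0.146,"dx":0,"dy":0,"dz":0,"gripper":50}]'
python3 - <<'E'
from h import *
to([.4,.304,.25],-1.463)
c=optics.camera("top"); s=optics.camera("side")
cv2.imwrite("pics/lift.png",s["img"][100:400,150:550,::-1])
E
```

```text
time: 15.85
position: [0.502, -0.0708, 0.2487]
tool_rot: [0.863, -0.506, 0.002, -0.0]
ft_force: [0.2, -0.3, -2.4]
grip_width: 0.0496
time: 16.65
position: [0.5002, -0.0702, 0.2457]
tool_rot: [0.998, 0.056, -0.001, -0.001]
ft_force: [-1.0, -0.0, -1.5]
grip_width: 0.0501
t 16.65 pos [ 0.5002 -0.0702  0.2457] yaw -1.458 q6 1.097 tilt [-2.3e-03  9.0e-04 -1.0e+00] shift mm [ -57.5 -383.1   -3.7] az 0.005 F [-1.  -0.  -1.5] M [ 0.006  0.024 -0.016] w 50.1
```

View pics/lift.png

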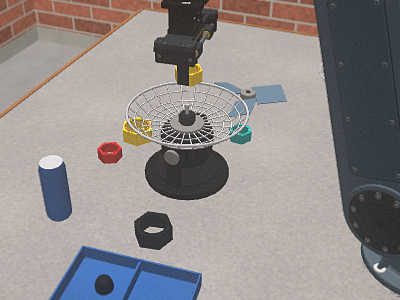

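The nut hangs in the jaws above the bare hub, at about crop px (190,75). Moving to the tray.

```bash
python3 -m inch '[{"ax":0,"ay":0,"az":0,"dx":-3,"dy":-20,"dz":0,"gripper":50},{"ax":0,"ay":0,"az":0,"dx":-6,"dy":-40,"dz":0,"gripper":50},{"ax":0,"ay":0,"az":0,"dx":-6,"dy":-40,"dz":0,"gripper":50},{"ax":0,"ay":0,"az":0,"dx":-6,"dy":-40,"dz":0,"gripper":50},{"ax":0,"ay":0,"az":0,"dx":-6,"dy":-40,"dz":0,"gripper":50},{"ax":0,"ay":0,"az":0,"dx":-6,"dy":-40,"dz":0,"gripper":50},{"ax":0,"ay":0,"az":0,"dx":-6,"dy":-40,"dz":0,"gripper":50},{"ax":0,"ay":0,"az":0,"dx":-6,"dy":-40,"dz":0,"gripper":50}]'
python3 -m inch '[{"ax":0,"ay":0,"az":0,"dx":-6,"dy":-40,"dz":0,"gripper":50},{"ax":0,"ay":0,"az":0,"dx":-5,"dy":-30,"dz":0,"gripper":50},{"ax":0,"ay":0,"az":0,"dx":-2,"dy":-13,"dz":0,"gripper":50},{"ax":0,"ay":0,"az":0,"dx":0,"dy":0,"dz":0,"gripper":50},{"ax":0,"ay":0,"az":0,"dx":0,"dy":0,"dz":0,"gripper":50}]'
python3 - <<'E'
from h import *
to([.4,.304,.05],-1.463)
E
```

```text
time: 17.55
position: [0.4233, 0.2244, 0.2464]
tool_rot: [0.999, 0.051, -0.0, 0.0]
ft_force: [0.8, 0.0, -1.9]
grip_width: 0.0498
time: 18.05
position: [0.4025, 0.3032, 0.2464]
tool_rot: [0.999, 0.053, -0.0, 0.001]
ft_force: [-0.3, -0.1, -2.0]
grip_width: 0.0501
t 18.05 pos [0.4025 0.3032 0.2464] yaw -1.465 q6 1.89 tilt [-7.0e-04 -1.4e-03 -1.0e+00] shift mm [ -2.2  -1.3 196.4] az -0.002 F [-0.3 -0.1 -2. ] M [ 0.003  0.041 -0.007] w 50.1
```

```bash
python3 -m inch '[{"ax":0,"ay":0,"az":0,"dx":-2,"dy":-1,"dz":20,"gripper":50},{"ax":0,"ay":0,"az":0,"dx":0,"dy":0,"dz":40,"gripper":50},{"ax":0,"ay":0,"az":0,"dx":0,"dy":0,"dz":40,"gripper":50},{"ax":0,"ay":0,"az":0,"dx":0,"dy":0,"dz":40,"gripper":50},{"ax":0,"ay":0,"az":0,"dx":0,"dy":0,"dz":30,"gripper":50},{"ax":0,"ay":0,"az":0,"dx":0,"dy":0,"dz":20,"gripper":50},{"ax":0,"ay":0,"az":0,"dx":0,"dy":0,"dz":0,"gripper":50}]'
python3 - <<'E'
from h import *
to([.4,.304,.0095],-1.463)
s=optics.camera("side")
cv2.imwrite("pics/tray2.png",cv2.resize(s["img"][300:480,180:420,::-1],(720,540)))
E
```

```text
time: 18.75
position: [0.3995, 0.3025, 0.0544]
tool_rot: [0.999, 0.052, -0.003, 0.001]
ft_force: [-0.6, -0.2, -1.9]
grip_width: 0.0499
t 18.75 pos [0.3995 0.3025 0.0544] yaw -1.467 q6 1.893 tilt [-0.0056 -0.003  -1.    ] shift mm [ 0.9 -1.6 44.9] az -0.004 F [-0.6 -0.2 -1.9] M [0.028 0.102 0.002] w 49.9
```

View pics/tray2.png

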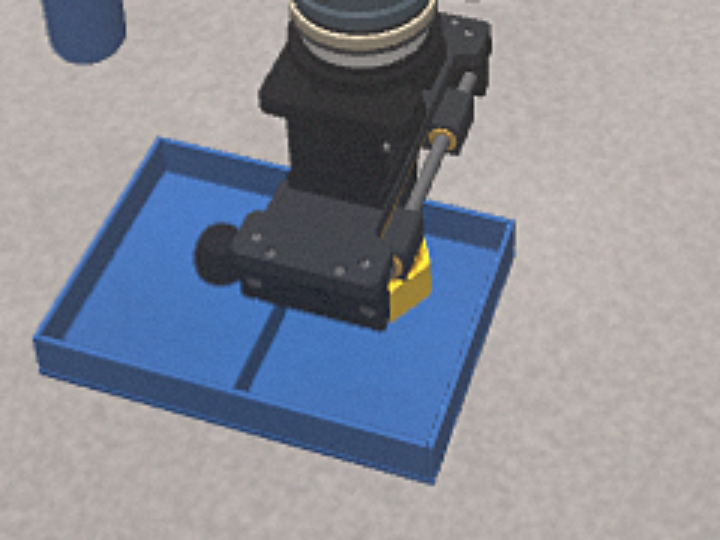

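The nut is over the empty half of the tray (crop px ~(410,290)), to the right of the divider. Lowering.

```bash
python3 -m inch '[{"ax":0,"ay":0,"az":0,"dx":0,"dy":0,"dz":15,"gripper":50},{"ax":0,"ay":0,"az":0,"dx":0,"dy":0,"dz":13,"gripper":50},{"ax":0,"ay":0,"az":0,"dx":0,"dy":0,"dz":7,"gripper":50},{"ax":0,"ay":0,"az":0,"dx":0,"dy":0,"dz":0,"gripper":50},{"ax":0,"ay":0,"az":0,"dx":0,"dy":0,"dz":0,"gripper":50}]'
python3 - <<'E'
from h import *
to([.4,.304,.0085],-1.463)
E
```

```text
time: 19.3
position: [0.4007, 0.3049, 0.0222]
tool_rot: [0.999, 0.053, 0.0, -0.0]
ft_force: [0.2, 0.2, -2.0]
grip_width: 0.0501
t 19.3 pos [0.4007 0.3049 0.0222] yaw -1.464 q6 1.892 tilt [ 4.e-04  2.e-04 -1.e+00] shift mm [-0.8  0.8 13.7] az -0.001 F [ 0.2  0.2 -2. ] M [-0.001  0.044  0.017] w 50.1
```

```bash
python3 -m inch '[{"ax":0,"ay":0,"az":0,"dx":0,"dy":0,"dz":6,"gripper":50},{"ax":0,"ay":0,"az":0,"dx":0,"dy":0,"dz":3,"gripper":50},{"ax":0,"ay":0,"az":0,"dx":0,"dy":0,"dz":2,"gripper":50},{"ax":0,"ay":0,"az":0,"dx":0,"dy":0,"dz":1,"gripper":50},{"ax":0,"ay":0,"az":0,"dx":0,"dy":0,"dz":0,"gripper":50},{"ax":0,"ay":0,"az":0,"dx":0,"dy":0,"dz":0,"gripper":50}]'
python3 - <<'E'
from h import *
to([.4,.304,.0085],-1.463)
E
```

```text
time: 19.9
position: [0.4005, 0.3049, 0.0098]
tool_rot: [0.999, 0.053, 0.0, -0.0]
ft_force: [0.1, -0.7, -2.3]
grip_width: 0.0496
t 19.9 pos [0.4005 0.3049 0.0098] yaw -1.464 q6 1.892 tilt [ 1.e-04  0.e+00 -1.e+00] shift mm [-0.6  0.9  1.3] az -0.001 F [ 0.1 -0.7 -2.3] M [-0.008  0.029 -0.028] w 49.6
```

```bash
python3 -m inch '[{"ax":0,"ay":0,"az":0,"dx":0,"dy":0,"dz":0.7,"gripper":50},{"ax":0,"ay":0,"az":0,"dx":0,"dy":0,"dz":0.7,"gripper":50},{"ax":0,"ay":0,"az":0,"dx":0,"dy":0,"dz":0,"gripper":50}]'
python3 -c "
from h import *
to([.4,.304,.0085],-1.463)"
python3 -m inch '[{"ax":0,"ay":0,"az":0,"dx":0,"dy":0,"dz":0,"gripper":60},{"ax":0,"ay":0,"az":0,"dx":0,"dy":0,"dz":0,"gripper":66},{"ax":0,"ay":0,"az":0,"dx":0,"dy":0,"dz":0,"gripper":72},{"ax":0,"ay":0,"az":0,"dx":0,"dy":0,"dz":0,"gripper":72},{"ax":0,"ay":0,"az":0,"dx":0,"dy":0,"dz":0,"gripper":72}]'
python3 -c "
from h import *
to([.4,.304,.0085],-1.463)"
```

```text
time: 20.2
position: [0.4006, 0.305, 0.0092]
tool_rot: [0.999, 0.053, 0.0, -0.0]
ft_force: [-0.3, -0.0, 4.6]
grip_width: 0.0495
t 20.2 pos [0.4006 0.305  0.0092] yaw -1.464 q6 1.892 tilt [ 6.e-04  3.e-04 -1.e+00] shift mm [-0.7  0.9  0.7] az -0.001 F [-0.3 -0.   4.6] M [-0.018  0.176  0.043] w 49.5
time: 20.7
position: [0.4004, 0.3049, 0.0083]
tool_rot: [0.999, 0.053, -0.0, 0.0]
ft_force: [0.2, 0.3, 0.2]
grip_width: 0.0619
t 20.7 pos [0.4004 0.3049 0.0083] yaw -1.464 q6 1.892 tilt [-1.e-04 -0.e+00 -1.e+00] shift mm [-0.5  0.8 -0.2] az -0.001 F [0.2 0.3 0.2] M [ 0.011 -0.006 -0.003] w 61.9
```

Floor contact felt (+4.6 N) and the nut is released. Retreating.

```bash
python3 -m inch '[{"ax":0,"ay":0,"az":0,"dx":0,"dy":0,"dz":-5,"gripper":72},{"ax":0,"ay":0,"az":0,"dx":0,"dy":0,"dz":-15,"gripper":72},{"ax":0,"ay":0,"az":0,"dx":0,"dy":0,"dz":-30,"gripper":72},{"ax":0,"ay":0,"az":0,"dx":0,"dy":0,"dz":-40,"gripper":72},{"ax":0,"ay":0,"az":0,"dx":0,"dy":0,"dz":-40,"gripper":72},{"ax":0,"ay":0,"az":0,"dx":0,"dy":0,"dz":-40,"gripper":72},{"ax":0,"ay":0,"az":0,"dx":0,"dy":0,"dz":-30,"gripper":72},{"ax":0,"ay":0,"az":0,"dx":0,"dy":0,"dz":0,"gripper":72}]'
python3 -m inch '[{"ax":0,"ay":0,"az":0,"dx":0,"dy":40,"dz":-10,"gripper":72},{"ax":0,"ay":0,"az":0,"dx":0,"dy":40,"dz":0,"gripper":72},{"ax":0,"ay":0,"az":0,"dx":0,"dy":40,"dz":0,"gripper":72},{"ax":0,"ay":0,"az":0,"dx":0,"dy":40,"dz":0,"gripper":72},{"ax":0,"ay":0,"az":0,"dx":0,"dy":20,"dz":0,"gripper":72},{"ax":0,"ay":0,"az":0,"dx":0,"dy":0,"dz":0,"gripper":72},{"ax":0,"ay":0,"az":0,"dx":0,"dy":0,"dz":0,"gripper":72}]'
python3 - <<'E'
from h import *
c=optics.camera("top"); s=optics.camera("side")
for n,k in (("top",c),("side",s)):
    m=cv2.inRange(hsv(k),(18,110,70),(36,255,255)); kk,l,st,ce=cv2.connectedComponentsWithStats(m)
    for i in range(1,kk):
        if st[i,4]>60:
            P,_=pts(k,l==i); print(n,st[i],np.median(P,0).round(4),np.percentile(P[:,2],[5,95]).round(4), onplane(k,[ce[i]],.03).round(4))
a=cv2.resize(c["img"][150:330,130:260],(400,554));b=cv2.resize(s["img"][330:470,180:360],(400,311)); b=np.vstack([b,np.zeros((243,400,3),np.uint8)])
cv2.imwrite("pics/fin.png",np.hstack([a,b])[:,:,::-1]); cv2.imwrite("pics/fintop.png",c["img"][:,:,::-1])
E
```

```text
time: 21.5
position: [0.4031, 0.3062, 0.2131]
tool_rot: [0.999, 0.053, 0.005, -0.002]
ft_force: [0.7, 0.0, -0.1]
grip_width: 0.0627
time: 22.2
position: [0.419, 0.1259, 0.2179]
tool_rot: [0.999, 0.053, -0.001, -0.0]
ft_force: [-0.9, -0.2, 0.4]
grip_width: 0.0628
top [353 180  27  30 330] [ 0.6677 -0.154   0.0334] [0.0002 0.0412] [[ 0.6681 -0.1543  0.03  ]]
top [179 284  15  21 114] [0.3989 0.3205 0.0299] [0.0153 0.0375] [[0.3985 0.3172 0.03  ]]
side [273 221  28  25 317] [ 0.6677 -0.1273  0.0193] [0.0023 0.0367] [[ 0.6606 -0.1187  0.03  ]]
side [290 389  33  37 757] [0.3956 0.3074 0.0241] [0.0075 0.0311] [[0.3925 0.3126 0.03  ]]
```

View pics/fin.png

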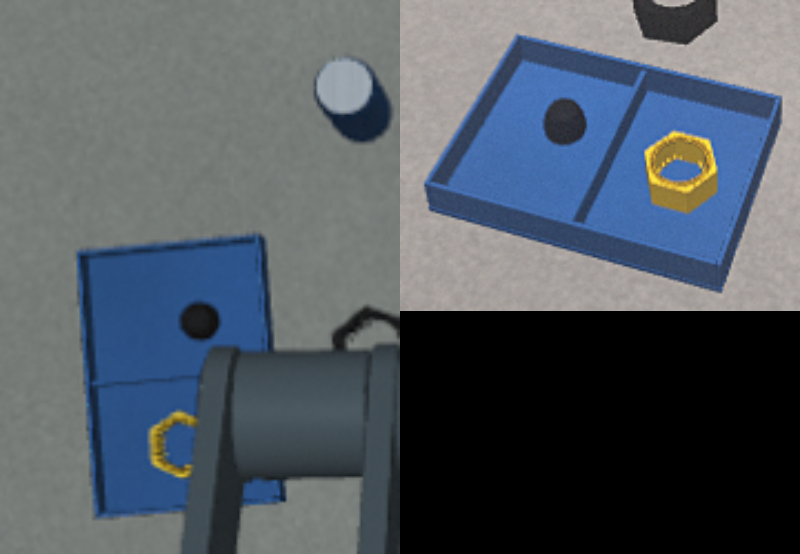

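View pics/fintop.png

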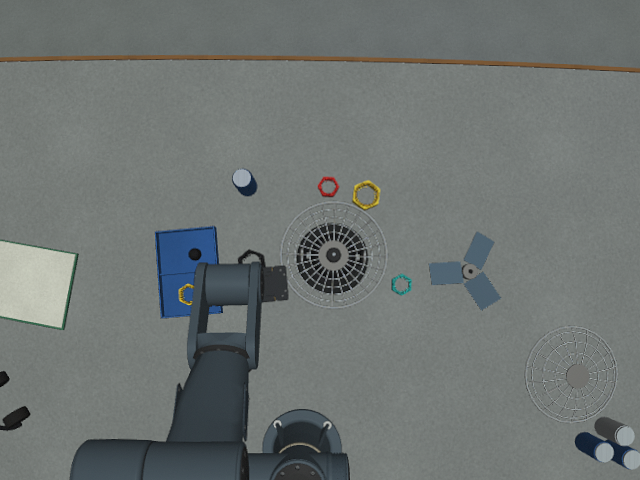

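The side view (inset about (682,172)) shows the nut lying flat in the empty half, with its top at about 0.030 m. The spinner (195,254), can (243,180) and blade (470,271) are where they were. The arm is clear, so I'll hand in.

```bash
python3 -c "
from h import *
o=robot.get_obs();print(o['time'],o['ft_force'].round(1),abs(o['joint_velocities']).max());print(robot.hand_in())"
```

```text
22.3 [-0.2  0.1  0.2] 0.012881483883123438
the job is handed in; nothing more can be done
None
```

The yellow ring nut is off the fan and lying flat in the empty half of the blue tray; I handed the job in at 22.3 s. No verdict was reported.

- **Finding the thread:** Turning counter-clockwise from above, the moment rose to about 0.42 N m within 0.12 rad, so I stopped there. Clockwise it ran free, so the thread is left-handed.
- **Unscrewing:** I regrasped once and turned it about 3.8 rad in all while following its climb. The side force on the wrist stayed around 5–6 N. The nut came off showing only its own weight of about 2 N.
- **Placing:** I felt the tray floor at about 5 N, released the nut and backed away.

**Last checks:**
- The nut is level, with its top at about 0.030 m, as expected for a flat nut. By the release pose it is within about 1 mm of the centre of the empty half, (0.400, 0.304).
- By eye in the pictures, the spinner, can and blade are where they were at the start.
- The wrist force was near zero and the arm was clear.
- In the last top view the arm hid part of the nut, so the flat-and-at-rest check rests on the side view and its depth. The two views put the nut's centre up to about 15 mm apart, most likely because each saw only part of it; both positions are well inside the empty half.

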